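Set out the spectacle checking station

TASK

Set out the checking station: put the round spectacles on the tall nose stand and the rectangular ones on the low nose stand, each facing straight along its stand, with the bridge on the middle of the nose and both temples resting on the crossbar behind, and set them down without dropping them. Stand the lens-marking pen cap-down in its narrow steel holder, and switch the lamp on by pushing its toggle lever all the way over, away from the robot. Do not shift the little screw jar and the lens blank that lie between the stands.

Things in the scene. Friction and masses are not known exactly. Their poses are not given: they have to be found in the camera images.
- round_pair: Spectacles with ROUND lenses (48 mm across), 136 mm wide, 48 mm tall: open black frame, standing on its rims and temple tips. Origin on the table below the bridge; +x the way it faces. Front 9 mm thick; temples run back to x = -130 mm, 5 mm wide, at y = +-65.5 mm, underside at z = 33 mm as far as x = -98 mm, then bent down to tips at z = 0. 45 g.
- rect_pair: Spectacles with RECTANGULAR lenses (rims 56 x 44 mm), 136 mm wide, 46 mm tall: open black frame, standing on its rims and temple tips. Origin on the table below the bridge; +x the way it faces. Front 9 mm thick; temples run back to x = -130 mm, 5 mm wide, at y = +-65.5 mm, underside at z = 33 mm as far as x = -98 mm, then bent down to tips at z = 0. 45 g.
- round_pair_bridge (a point): Middle of the underside of the round pair's bridge, at (0, 0, 26 mm) in its frame. The solid bridge spans y -10 to 10, z 26 to 46 mm, the brow bar y -18 to 18, z 38 to 46 mm, both 9 mm thick in x: pinch it front to back from above, fingertips no lower than z = 28 mm, to clear the nose it will sit on. The gap under it is 18 mm wide.
- rect_pair_bridge (a point): Middle of the underside of the rectangular pair's bridge, at (0, 0, 26 mm) in its frame. The solid bridge spans y -10 to 10, z 26 to 46 mm, the brow bar y -18 to 18, z 38 to 46 mm, both 9 mm thick in x: pinch it front to back from above, fingertips no lower than z = 28 mm, to clear the nose it will sit on. The gap under it is 18 mm wide.
- tall_stand: TALL spectacle stand, nose top 150 mm above the table: a post with a white nose in front, a T-shaped crossbar behind, foot plate 135 x 80 x 12 mm (x -105 to 30 mm), fixed. Origin on the table below the nose; spectacles on it face its +x. Crossbar 146 mm along y, 8 mm wide, at x = -70 mm, its top 7 mm above the nose top: a pair sits level.
- low_stand: LOW spectacle stand, nose top 80 mm above the table: a post with a white nose in front, a T-shaped crossbar behind, foot plate 135 x 80 x 12 mm (x -105 to 30 mm), fixed. Origin on the table below the nose; spectacles on it face its +x. Crossbar 146 mm along y, 8 mm wide, at x = -70 mm, its top 7 mm above the nose top: a pair sits level.
- tall_stand_nose (a point): Middle of the tall stand's nose top: a rounded ridge 9 mm wide (y), 24 mm long (x), 13 mm wide from 18 mm lower down. The bridge's underside comes to rest here. Axes as the stand's.
- low_stand_nose (a point): Middle of the low stand's nose top: a rounded ridge 9 mm wide (y), 24 mm long (x), 13 mm wide from 18 mm lower down. The bridge's underside comes to rest here. Axes as the stand's.
- pen: White lens-marking pen standing upright on its black cap, 135 mm tall; cap 20 mm across for the lowest 45 mm, barrel 18 mm across up to 130 mm, 15 mm across above. Origin at the centre of its foot, z along the pen. 30 g.
- pen_holder: Steel tube on a 70 mm square foot, fixed, 70 mm tall, 36 mm across outside, bore 28 mm, inner floor at 5 mm. Origin at its base on the axis.
- lamp_base: Grey switch block of the lamp, 70 x 50 x 25 mm, fixed; the lever pivots 22 mm up. Origin at the centre of its underside; the lever swings along its x, +x away from the robot.
- lamp_tip (a point): Centre of the 26 mm ball on the tip of the lamp's 60 mm steel toggle lever, 75 mm above the table when off, which leans towards the robot when off.
- lamp (a joint): Lever angle in rad: 0 off (leaning to -x), 1.0 fully on (leaning to +x). It stays where it is left.
- jar: Small clear glass screw jar with a steel cap, 40 mm across, 45 mm tall, between the two stands; bystander
- blank: Clear round lens blank lying flat, 66 mm across, 11 mm thick, between the two stands; bystander
Mind the look-alikes: they are no part of the job. What is shaped like the tall_stand but green is not meant. Several things have the shape of the pen; the one meant has the colours described above.

How it is judged:
At the end, for the whole second after the job is handed in: Round pair on tall stand, rectangular on low: bridge within 13 mm along, 9 mm across, -5 to +6 mm in height of the nose top, 0.2 rad of its direction, 0.12 rad of level, carried by the stand, at rest; pen foot below 12 mm, within 14 mm of the holder axis, tilt under 0.25 rad; lever beyond 0.85 rad (x of round_pair_bridge in the frame of tall_stand_nose between -0.013 and 0.013 m and y of round_pair_bridge in the frame of tall_stand_nose between -0.009 and 0.009 m and z of round_pair_bridge in the frame of tall_stand_nose between -0.005 and 0.006 m and angle between the x axis of round_pair and the x axis of tall_stand, either way round below 0.2 rad and angle between each of round_pair, rect_pair's own z axis and vertical below 0.12 rad and contact force between round_pair and tall_stand above 0.05 N and linear speed of each of round_pair, rect_pair, pen below 0.03 m/s and x of rect_pair_bridge in the frame of low_stand_nose between -0.013 and 0.013 m and y of rect_pair_bridge in the frame of low_stand_nose between -0.009 and 0.009 m and z of rect_pair_bridge in the frame of low_stand_nose between -0.005 and 0.006 m and angle between the x axis of rect_pair and the x axis of low_stand, either way round below 0.2 rad and contact force between rect_pair and low_stand above 0.05 N and horizontal distance between pen and pen_holder below 0.014 m and height (world z) of pen below 0.012 m and angle between pen's own z axis and vertical below 0.25 rad and value of joint lamp above 0.85 rad); the robot touches nothing.
It fails at once if the round spectacles are dropped (over 0.7 m/s with no finger on them) (linear speed of round_pair above 0.7 m/s and contact force between round_pair and the fingers below 0.05 N).
It fails at once if the rectangular spectacles are dropped (over 0.7 m/s with no finger on them) (linear speed of rect_pair above 0.7 m/s and contact force between rect_pair and the fingers below 0.05 N).
It fails at once if the jar or the lens blank is moved by more than 30 mm (distance of any of jar, blank from where it was at the start of the episode above 0.03 m).
It also fails if it takes over 72 s, if anything falls off the work surface, if the arm or the gripper's body presses on something with over 40 N, if the wrist force passes 120 N, or if a joint passes its speed limit or range.

ROBOT

A 7-joint arm with a two-finger parallel gripper is mounted at the origin on the work surface. World frame = base frame: x ahead of the robot, y to its left, z up, the work surface at z = 0. Lengths are in m, angles in rad, forces in N, time in s.
With the tool pointing down it reaches from about 0.4 to 0.85 m from the base axis. Payload 6.9 kg.
Tool frame: the origin (TCP) lies midway between the tips of the shut fingers; the grasp point (between the pads) lies behind it (ctrl.pinch_z is the z of the grasp point in the tool frame, in m); z points along the fingers, y is the line along which they close (so a half turn about z gives the same grasp; the last joint's range is limited). The gripper opens to 85 mm and grips with 20 to 120 N. Pads are 22 mm wide; open, the fingers measure 114 mm over their backs; the gripper's body (76 mm by 85 mm) begins 54 mm behind the grasp point. The pads swing forward as they close: fully open they stand 13 mm farther back than shut.
Start: joints at [0.105, 0.507, -0.238, 1.5, 0.126, 1.149, -0.155], TCP at [0.625, -0, 0.231] pointing down, gripper open.
Joint ranges: [-3.08, 3.08], [-0.24, 2.05], [-1.43, 1.35], [0, 2.5], [-1.52, 4.66], [0.17, 1.96], [-2.89, 2.89]. Speed limits (rad/s): [2.39, 2.39, 3.14, 3.14, 3.14, 3.14, 3.14].

INTERFACE

Orientations are given as a unit quaternion [w, x, y, z].
In Python, from station import ctrl, get_state, vision, ticket, models gives the robot as it stands. Calls block until the motion is done:
- ctrl.movep(position, orientation): joint-space move of the TCP to a pose.
- ctrl.movel(position, frame=None, max_speed=0.15): straight line of the TCP; frame=None keeps the orientation; max_speed is the mean speed in m/s.
- ctrl.set_joints(angles): joint-space move.
- ctrl.ungrasp() and ctrl.close_gripper(force=None): open the fingers fully, or close them until they stop; force is the grip in N (None keeps the last).
- ctrl.pause(seconds).
- ctrl.ik(position, orientation): joint angles nearest the present ones, or None.
- get_state(): the state.
- vision.grab_frame(name): name is "scene" or "side" or "wrist"; returns (picture, depth): 400x640x3 uint8, blue, green, red; 400x640 float32, m along the optical axis (not along the pixel's ray), 0 where there is no reading.
- vision.camera_info(name): a dict with "mtx" (3x3 intrinsics, pixels), "R" (3x3) and "t" (3): a world point X has camera coordinates R X + t; the wrist camera has in their place "hand_eye" (4x4, takes a point from camera to tool coordinates, whose origin is the TCP and whose axes are the flange's). Camera axes: x right, y down, z forward; pixel columns grow to the right and rows downward; lengths in m; the calibration is good to about 2 mm. A picture is of the moment at which its call begins: read the wrist's pose just before it. camera_info takes no time and is no camera call.
A pose or a line that the arm cannot do raises ctrl.Unreachable and nothing moves.
- ticket.close_job(): hands the job in; it is judged then, once.
Trained networks look in the newest picture that a camera, given by its name, has taken for a name from the list of things; names that differ only in an ending like _2 or _b are one class to them, and where a whole thing is asked for, a point or a joint stands for the part that bears it (a point fixed in the world has none). Each returns a list of dicts, best first, with "p" (0 to 1); they miss things now and then, are a little off and sometimes report something else, mostly with a low value. They report only what shows in the picture. A call takes as long as a camera call. They do not tell look-alikes from the thing itself.
- models.recognise(camera, target): "point" ([column, row] in pixels, amid what is visible of it).
- models.masks_of(camera, target): "mask" (400x640 bool, what is visible of it) and "point" ([column, row] in pixels, amid what is visible of it).
The state is a dict: "time": time; "qpos": joint angles; "qd": joint speeds; "tau": joint torques, N m; "tcp_pos": TCP position; "eef_rot": TCP orientation; "contact_force": force on the tool from outside, world axes, zero at the start; "wrist_torque": the same for the moment, N m; "width": finger opening in m; "gripper_force": force on a finger pad.
Only numpy, scipy, OpenCV 4.12 (cv2) and the standard library are available. Lean on these libraries where they do the work, as an engineer would, in place of code of your own. Each camera call takes 0.05 s, during which the arm holds its last target. There are 200 camera calls.

## Working session

There is one attempt and no reset: what is moved stays moved. The work goes in short steps, each a Python script; the robot and the scene stay as the last script left them, time stands still between calls to the robot, and variables do not carry over. Pictures are saved under pics/ and viewed, at most 10 in all, crops included, and the job is handed in when it is done.

```bash
mkdir -p pics; ls; cat > h.py <<'E'
import numpy as np, cv2
from station import ctrl, get_state, vision, ticket, models
def cloud(name):
    st=get_state(); im,d=vision.grab_frame(name); c=vision.camera_info(name); K=np.array(c["mtx"])
    v,u=np.mgrid[0:400,0:640]
    P=np.stack([(u-K[0,2])/K[0,0]*d,(v-K[1,2])/K[1,1]*d,d],-1)
    if "R" in c: W=(P-np.array(c["t"]))@np.array(c["R"])
    else:
        from scipy.spatial.transform import Rotation as R
        q=st["eef_rot"]; H=np.array(c["hand_eye"])
        T=P@H[:3,:3].T+H[:3,3]; W=T@R.from_quat([q[1],q[2],q[3],q[0]]).as_matrix().T+np.array(st["tcp_pos"])
    W[d<=0]=np.nan
    return im,W
E
python3 - <<'E'
from h import *
print(get_state(), ctrl.pinch_z)
for n in ("scene","side"):
    im,W=cloud(n); cv2.imwrite(f"pics/{n}0.png",im); np.save(f"{n}0.npy",W)
    for t in ["round_pair","rect_pair","tall_stand","low_stand","pen","pen_holder","lamp_base","lamp_tip","jar","blank"]:
        for m in models.masks_of(n,t):
            if m["p"]<.2: continue
            w=W[m["mask"]]; print(n,t,round(m["p"],2),np.round(m["point"]),m["mask"].sum(),np.round(np.nanmedian(w,0),3),np.round(np.nanpercentile(w[:,2],[2,98]),3))
E
```

```text
pics
{'time': 0.0, 'qpos': array([ 0.10547884,  0.50833825, -0.23752581,  1.50114199,  0.12566544,
        1.14893262, -0.15478783]), 'qd': array([ 0.00173069,  0.00183639, -0.00275072,  0.00101589, -0.00144919,
       -0.00080065, -0.00158732]), 'tau': array([ 1.19726570e-03, -6.20588279e+01, -2.18696728e+00, -2.49655455e+01,
        1.23123583e-02,  1.21321963e-02,  2.04169703e-05]), 'tcp_pos': array([ 6.24478654e-01, -5.51297678e-05,  2.30426308e-01]), 'eef_rot': array([-6.45828582e-04,  7.07092907e-01,  7.07120060e-01, -6.51503331e-04]), 'contact_force': array([ 0.37395851, -0.59006799, -0.02375523]), 'wrist_torque': array([-0.04310539, -0.01130668, -0.03945179]), 'gripper_force': 0.0, 'width': 0.08564874304667465} -0.0187
scene round_pair 0.83 [374. 186.] 434 [0.408 0.158 0.033] [-0.001  0.088]
scene rect_pair 0.88 [278. 212.] 593 [ 0.441 -0.141  0.024] [-0.002  0.046]
scene tall_stand 0.93 [431. 164.] 1085 [0.365 0.366 0.014] [0.001 0.157]
scene tall_stand 0.76 [389. 139.] 878 [0.169 0.311 0.015] [-0.001  0.156]
scene tall_stand 0.62 [395. 228.] 1682 [0.617 0.135 0.013] [0.002 
[... 786 characters left out ...]
58]
side low_stand 0.79 [284. 195.] 1097 [ 0.62  -0.15   0.013] [0.002 0.088]
side pen 0.73 [368. 138.] 177 [ 0.402 -0.43   0.062] [0.007 0.134]
side pen 0.61 [357. 140.] 231 [ 0.441 -0.38   0.069] [0.002 0.135]
side pen_holder 0.73 [357. 141.] 216 [ 0.441 -0.38   0.071] [0.009 0.134]
side pen_holder 0.69 [246. 370.] 1415 [0.554 0.392 0.006] [0.001 0.071]
side lamp_base 0.55 [324. 155.] 326 [ 0.546 -0.373  0.026] [0.008 0.087]
side lamp_tip 0.52 [326. 139.] 45 [ 0.532 -0.373  0.08 ] [0.051 0.088]
side jar 0.6 [275. 232.] 285 [0.595 0.025 0.036] [0.004 0.047]
side blank 0.68 [246. 230.] 271 [0.684 0.006 0.008] [0.001 0.013]
side blank 0.37 [283. 193.] 1064 [ 0.621 -0.149  0.012] [0.001 0.087]
```

```bash
python3 - <<'E'
import cv2
a=cv2.imread("pics/scene0.png")[100:340,120:520]; cv2.imwrite("pics/sc.png",cv2.resize(a,(800,480)))
E
```

```text
(no output)
```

View pics/sc.png

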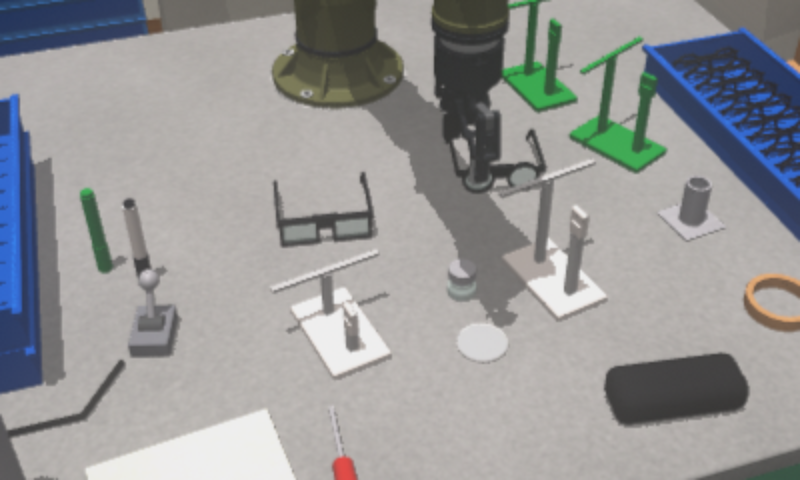

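View pics/side0.png

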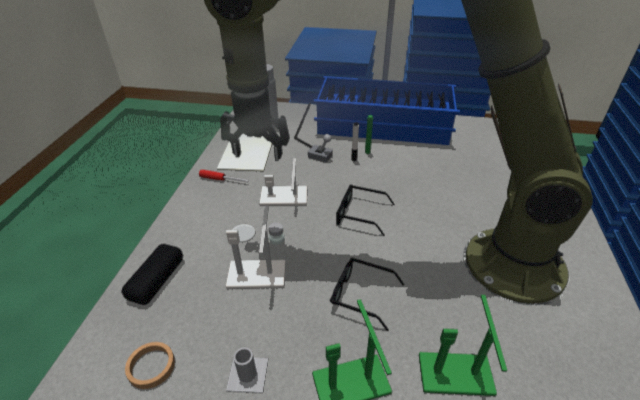

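Candidates by scene pixel:
- **Tall stand:** white (395,228); green (431,164) and (389,139) are decoys.
- **Pen:** white with black cap (190,217); green (168,216) is a decoy.
- **Single matches:** round pair (374,186), rectangular pair (278,212), low stand (289,260), holder (466,208), lamp (197,262).

I'm choosing the white stand and the white pen. Next come wrist views, with a close crop of the pen as the check.

```bash
python3 - <<'E'
from h import *
print(np.round(vision.camera_info("wrist")["hand_eye"],3), np.round(vision.camera_info("wrist")["mtx"],0))
q=[0,.70711,.70711,0]
ims=[]
for n,p in dict(rp=(.44,.157,.33),ts=(.60,.135,.40),holder=(.56,.37,.33),ls=(.60,-.16,.33),qp=(.45,-.14,.33),pen=(.49,-.385,.36)).items():
    try: ctrl.movep(list(p),q)
    except ctrl.Unreachable: print(n,"unreach"); continue
    ctrl.pause(.15)
    im,W=cloud("wrist"); np.save(n+".npy",W); cv2.imwrite(f"pics/w_{n}.png",im); ims.append(cv2.resize(im,(266,166)))
    print(n,get_state()["time"], np.round(np.nanmin(W.reshape(-1,3),0),2),np.round(np.nanmax(W.reshape(-1,3),0),2))
while len(ims)<6: ims.append(ims[0]*0)
cv2.imwrite("pics/tour.png",np.vstack([np.hstack(ims[:3]),np.hstack(ims[3:])]))
E
```

```text
[[ 0.    -0.952 -0.305  0.078]
 [ 1.     0.     0.    -0.001]
 [-0.    -0.305  0.952 -0.142]
 [ 0.     0.     0.     1.   ]] [[337.   0. 321.]
 [  0. 337. 195.]
 [  0.   0.   1.]]
rp 2.325 [-0.15 -1.14 -0.76] [1.93 0.34 0.42]
ts 3.2583 [-0.08 -1.27 -0.76] [2.18 0.5  0.49]
holder 4.4333 [ 0.03 -0.94 -0.76] [2.06 0.71 0.42]
ls 6.5583 [ 0.01 -1.49 -0.76] [2.1  0.19 0.42]
qp 7.4167 [-0.14 -1.44 -0.76] [1.95 0.04 0.42]
pen 8.6 [-1.06 -1.75 -0.76] [ 2.03 -0.19  0.45]
```

View pics/tour.png

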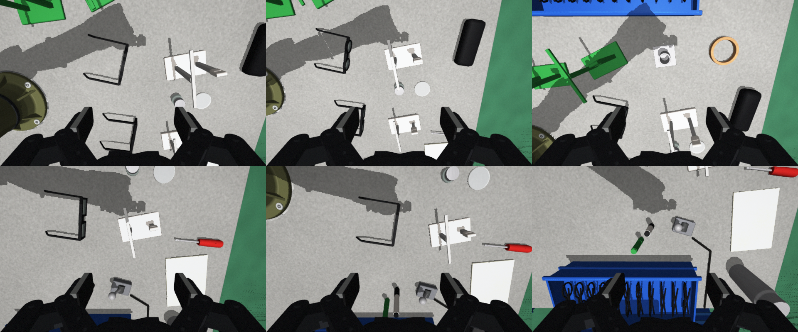

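The wrist views show both pairs facing +x, the white stands, the holder, the lamp and the pens. Now I'll fit poses on the merged clouds.

```bash
cat > fit.py <<'E'
import numpy as np
from scipy.optimize import least_squares
A={n:np.load(n+".npy").reshape(-1,3) for n in ["scene0","side0","rp","ts","holder","ls","qp","pen"]}
def box(ns,c,r,z0,z1):
    P=np.vstack([A[n] for n in ns]); P=P[~np.isnan(P[:,0])]
    return P[(abs(P[:,0]-c[0])<r)&(abs(P[:,1]-c[1])<r)&(P[:,2]>z0)&(P[:,2]<z1)]
def seg(p,a,b,h):
    a=np.array(a);b=np.array(b);t=np.clip((p-a)@(b-a)/((b-a)@(b-a)),0,1)
    return np.maximum(np.linalg.norm(p-a-t[:,None]*(b-a),axis=1)-h,0)
def fit(P,segs,x0):
    P=P[:,:2]
    def f(x):
        c,s=np.cos(x[2]),np.sin(x[2]); L=(P-x[:2])@np.array([[c,-s],[s,c]])
        return np.min([seg(L,*g) for g in segs],0)
    r=least_squares(f,x0,loss="soft_l1",f_scale=.003)
    e=f(r.x); return np.round(r.x,4),len(P),round(float(np.mean(e<.004)),2)
pair=[((0,-.066),(0,.066),.002),((0,.0655),(-.098,.0655),.001),((0,-.0655),(-.098,-.0655),.001)]
for nm,own,c in (("round",["rp"],(.42,.158)),("round",["rp","ts"],(.42,.158)),("rect",["qp"],(.42,-.14)),("rect",["qp","ls"],(.42,-.14)),):
    P=box(own,c,.12,.030,.06); print(nm,own,fit(P,pair,[.45,c[1],0]))
for nm,top,c,w in (("tall",.15,(.61,.135),(["ts"],["rp"],["holder"],["scene0"])),("low",.08,(.61,-.16),(["ls"],["qp"],["scene0"]))):
    for ns in w:
        B=box(ns,c,.12,top+.003,top+.012)
        m=B[:,:2].mean(0); u=np.linalg.svd(B[:,:2]-m,full_matrices=False)[2][0]; u*=np.sign(u[1])
        t=(B[:,:2]-m)@u; mid=m+u*(t.min()+t.max())/2
        x=np.array([u[1],-u[0]]); nose=mid+.07*x
        N=box(ns,nose,.02,top-.004,top+.003); N2=N[:,:2]
        l=(N2-nose)@np.c_[x,u] if len(N2) else np.zeros((1,2))
        print(nm,ns,"yaw",round(np.arctan2(x[1],x[0]),4),"len",round(np.ptp(t),3),"barz",np.round(np.median(B[:,2]),3),"nose from bar",np.round(nose,4),"nose seen",len(N2),np.round(l.min(0),4),np.round(l.max(0),4), np.round(np.median(N[:,2]),4) if len(N2) else '')
def circ(P,r=None):
    f=lambda x:np.hypot(P[:,0]-x[0],P[:,1]-x[1])-(x[2] if r is None else r)
    s=least_squares(f,[*P[:,:2].mean(0),.01][:3 if r is None else 2],loss="soft_l1",f_scale=.002);return np.round(s.x,4),len(P)
for ns in (["holder"],["ts"],["scene0"],["side0"]): 
    P=box(ns,(.56,.38),.05,.067,.075); print("holder",ns,circ(P,.016) if len(P)>5 else len(P))
for ns in (["pen"],["qp"],["scene0"],["side0"]):
    P=box(ns,(.445,-.383),.022,.05,.128); print("pen",ns,circ(P,.009) if len(P)>5 else len(P))
    P=box(ns,(.445,-.383),.022,.131,.14); print(" top",len(P),np.round(P.mean(0),4) if len(P) else '')
    P=box(ns,(.54,-.38),.05,.062,.095)
    if len(P)>10:
        s=least_squares(lambda x:np.linalg.norm(P-x,axis=1)-.013,[*P.mean(0)[:2],.075],loss="soft_l1",f_scale=.002); print(" ball",np.round(s.x,4),len(P))
    P=box(ns,(.55,-.38),.06,.021,.029); print(" block",np.round(P.min(0),3),np.round(P.max(0),3)) if len(P) else 0
    P=box(ns,(.405,-.433),.025,.05,.14); print(" green pen",circ(P,.009) if len(P)>5 else len(P))
E
python3 fit.py
python3 - <<'E'
import cv2
a=cv2.imread("pics/w_pen.png")[80:260,230:430]; cv2.imwrite("pics/pencrop.png",cv2.resize(a,(600,540)))
E
```

```text
round ['rp'] (array([ 0.4064,  0.1472, -0.2174]), 1472, 0.99)
round ['rp', 'ts'] (array([ 0.4069,  0.1471, -0.2181]), 2787, 0.99)
rect ['qp'] (array([ 0.4379, -0.1309, -0.1548]), 1507, 0.97)
rect ['qp', 'ls'] (array([ 0.4386, -0.131 , -0.1554]), 3303, 0.98)
tall ['ts'] yaw 0.1914 len 0.146 barz 0.157 nose from bar [0.6503 0.1464] nose seen 153 [-0.0122 -0.0042] [0.0118 0.0046] 0.1491
tall ['rp'] yaw 0.1924 len 0.146 barz 0.157 nose from bar [0.6493 0.1466] nose seen 223 [-0.0122 -0.0047] [0.0126 0.0045] 0.1489
tall ['holder'] yaw 0.1914 len 0.075 barz 0.157 nose from bar [0.6435 0.1821] nose seen 0 [0. 0.] [0. 0.] 
tall ['scene0'] yaw 0.1956 len 0.145 barz 0.156 nose from bar [0.6524 0.1442] nose seen 27 [-0.0119 -0.006 ] [0.0111 0.0043] 0.148
low ['ls'] yaw 0.1853 len 0.146 barz 0.087 nose from bar [ 0.6577 -0.153 ] nose seen 153 [-0.0122 -0.0043] [0.0117 0.0048] 0.0789
low ['qp'] yaw 0.1855 len 0.146 barz 0.087 nose from bar [ 0.6569 -0.1528] nose seen 157 [-0.0125 -0.0045] [0.0132 0.0046] 0.079
low ['scene0'] yaw 0.1836 len 0.146 barz 0.086 nose from bar [ 0.6601 -0.1543] nose see
[... 356 characters left out ...]
.592 -0.353  0.029]
 green pen (array([ 0.4005, -0.4363]), 477)
pen ['qp'] (array([ 0.4402, -0.3857]), 514)
 top 113 [ 0.4402 -0.3844  0.1343]
 ball [ 0.5286 -0.379   0.0759] 287
 block [ 0.514 -0.417  0.021] [ 0.591 -0.353  0.029]
 green pen (array([ 0.4008, -0.4361]), 287)
pen ['scene0'] (array([ 0.4412, -0.3872]), 167)
 top 21 [ 0.4433 -0.3865  0.1337]
 ball [ 0.5303 -0.3806  0.0757] 97
 block [ 0.519 -0.419  0.021] [ 0.595 -0.356  0.029]
 green pen (array([ 0.4018, -0.4379]), 199)
pen ['side0'] (array([ 0.442, -0.387]), 122)
 top 18 [ 0.4412 -0.3834  0.1339]
 ball [ 0.5306 -0.3804  0.0762] 56
 block [ 0.516 -0.417  0.021] [ 0.592 -0.35   0.029]
 green pen (array([ 0.4029, -0.4374]), 143)
```

View pics/pencrop.png

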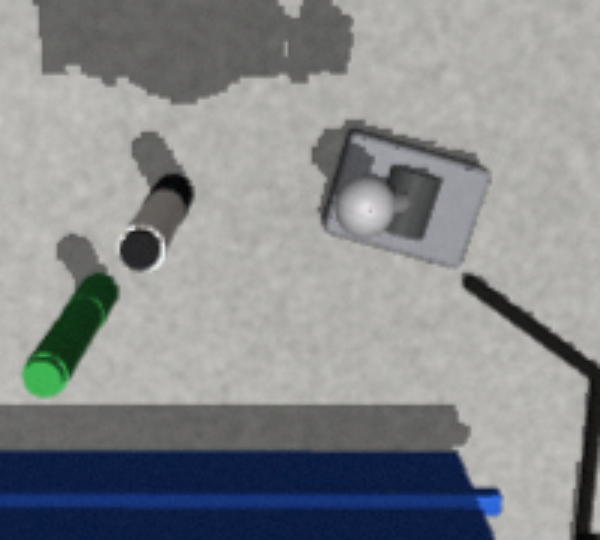

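The crop shows the right pen: white barrel with a black cap, top at (140,248) and cap at (175,190). All fits agree to about 2 mm and match the given sizes. I'll do the pen first, because it stands close to the lamp approach, and then the lever.

```bash
cat >> h.py <<'E'
def Q(psi):  # tool down, closing axis at angle psi from world x
    a=psi/2; c,s=np.cos(a),np.sin(a); k=.70710678
    return [0.,k*(c-s),k*(c+s),0.]
def say(*a):
    s=get_state(); print(*a,"t",round(s["time"],1),"tcp",np.round(s["tcp_pos"],4),"w",round(s["width"],4),"F",np.round(s["contact_force"],1),"q7",round(s["qpos"][6],2))
E
python3 - <<'E'
from h import *
W=np.load("pen.npy").reshape(-1,3); P=W[(abs(W[:,0]-.553)<.06)&(abs(W[:,1]+.385)<.06)&(W[:,2]>.021)&(W[:,2]<.028)]
print(cv2.minAreaRect(P[:,:2].astype(np.float32)))
G=W[(W[:,1]<-.45)&(W[:,0]>.3)&(W[:,0]<.6)&(W[:,2]>.03)&(W[:,1]>-.6)]; print("bin y",np.nanpercentile(G[:,1],99),"z",np.nanpercentile(G[:,2],95))
for n,p,psi in (("pen",(.4402,-.3857,.081),-.67),("hold",(.5585,.383,.087),0),("lamp",(.49,-.37,.06),-.26+1.57),("lamp-",(.49,-.37,.06),-.26-1.57),("round",(.4066,.1472,.029),-.218),("tall",(.65,.1465,.153),.192),("rect",(.4382,-.131,.029),-.155),("low",(.6573,-.153,.083),.185)):
    r=ctrl.ik(list(p),Q(psi)); print(n,None if r is None else np.round(r,2))
E
```

```text
((0.5530727505683899, -0.38566187024116516), (0.05008620023727417, 0.07007133215665817), 74.4009017944336)
bin y -0.5185116109601209 z 0.13195859165986004
pen [ 0.67  0.6   0.02  1.8  -0.01  0.74  0.02]
hold [-0.41  0.73 -0.41  1.52  0.33  0.95 -0.92]
lamp [ 0.82  0.68 -0.35  1.73  0.31  0.78  1.63]
lamp- [ 0.46  0.68  0.24  1.74 -0.22  0.75 -1.02]
round [-0.23  0.53 -0.25  2.23  0.32  0.41 -0.96]
tall [-0.07  0.64 -0.34  1.49  0.23  1.05 -0.27]
rect [ 0.31  0.55 -0.1   2.17  0.13  0.43 -0.06]
low [ 0.29  0.71 -0.18  1.54  0.15  0.9   0.25]
```

```bash
python3 - <<'E'
from h import *
q=Q(-.67); p=[.4402,-.3857]
ctrl.movep([*p,.24],q); ctrl.movel([*p,.081]); ctrl.close_gripper(30); say("pen gripped")
ctrl.movel([*p,.33],max_speed=.25)
ctrl.movep([.5585,.383,.33],Q(0)); ctrl.movel([.5585,.383,.16],max_speed=.2); say("above")
im,W=cloud("side"); cv2.imwrite("pics/hold.png",cv2.resize(im[250:,150:400],(750,450)))
P=W.reshape(-1,3); P=P[(abs(P[:,0]-.5585)<.03)&(abs(P[:,1]-.383)<.03)]; P=P[(P[:,2]>.09)&(P[:,2]<.12)]; print(len(P),np.round(P.mean(0),3) if len(P) else '')
E
```

```text
pen gripped t 11.0 tcp [ 0.4403 -0.3858  0.0812] w 0.0172 F [-0.1 -0.3  2.5] q7 0.02
above t 15.9 tcp [0.559  0.3836 0.1613] w 0.0172 F [ 0.1  0.5 -0.4] q7 -1.02
107 [0.556 0.39  0.105]
```

View pics/hold.png

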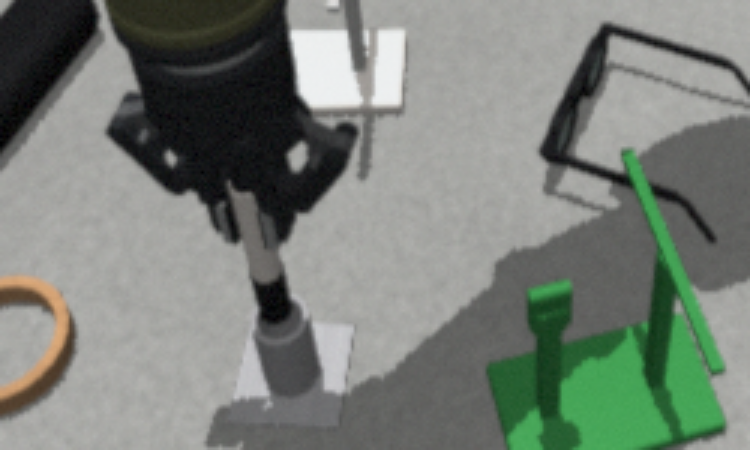

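The pen hangs vertically at (268,295), right over the holder mouth at (285,320). I'll lower it, then do the round pair.

```bash
python3 - <<'E'
from h import *
ctrl.movel([.5585,.383,.11],max_speed=.06); say("in")
F=get_state()["contact_force"]
if np.linalg.norm(F[:2])<8 and F[2]<8:
    ctrl.movel([.5585,.383,.0885],max_speed=.06); say("down"); ctrl.ungrasp(); ctrl.movel([.5585,.383,.27],max_speed=.25); say("off")
    p=[.4066,.1472]; ctrl.movep([*p,.16],Q(-.218)); ctrl.movel([*p,.0295],max_speed=.08); ctrl.close_gripper(40); say("grip")
    im,W=cloud("side"); cv2.imwrite("pics/grip.png",cv2.resize(im[210:360,290:450],(640,600)))
E
```

```text
in t 17.0 tcp [0.5586 0.3833 0.1104] w 0.0173 F [ 0.6 -0.4 -0.6] q7 -1.05
down t 17.5 tcp [0.5583 0.3829 0.088 ] w 0.017 F [ 0.3 -1.5  0.7] q7 -1.07
off t 19.0 tcp [0.5582 0.3824 0.2686] w 0.0854 F [ 0.1 -0.5 -0.4] q7 -0.96
grip t 22.6 tcp [0.4066 0.1472 0.0296] w 0.008 F [-1.5 -0.4  4.7] q7 -1.25
```

View pics/grip.png

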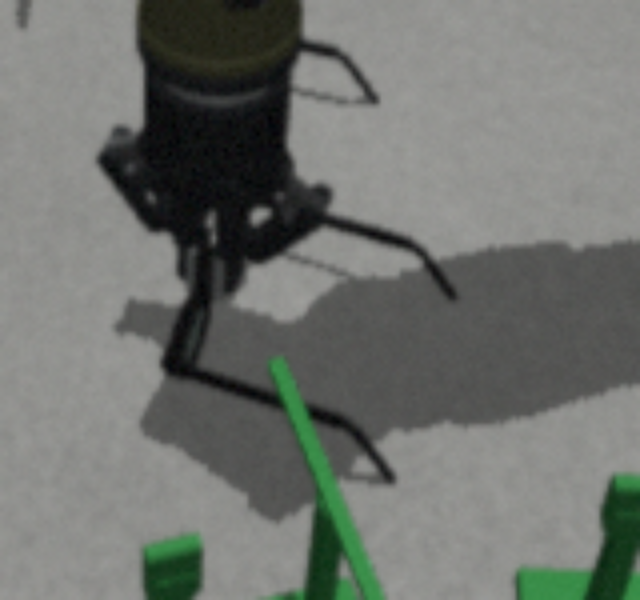

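The bridge is pinched between the fingers at (205,265) and the pair looks level. Moving it to the tall stand.

```bash
cat >> h.py <<'E'
def place(pick,psi0,nose,psi1,top,zg):
    z=top-.026+zg
    ctrl.movel([*pick,max(z+.10,.2)],max_speed=.15); ctrl.movep([*nose,z+.08],Q(psi1)); say("over")
    ctrl.movel([*nose,z+.012],max_speed=.08); ctrl.pause(.2); F0=get_state()["contact_force"]; say("near")
    for dz in np.arange(.009,-.0035,-.0015):
        ctrl.movel([*nose,z+dz],max_speed=.03); F=get_state()["contact_force"]-F0
        if F[2]>1.5: break
    say("touch dz",round(dz,4),np.round(F,1))
E
python3 - <<'E'
from h import *
place([.4066,.1472],-.218,[.6498,.1465],.192,.150,.0296)
im,_=cloud("side"); cv2.imwrite("pics/pl.png",cv2.resize(im[190:310,190:350],(800,600)))
E
```

```text
over t 25.3 tcp [0.6486 0.1474 0.2337] w 0.0079 F [-0.1 -0.3 -1. ] q7 -0.47
near t 26.5 tcp [0.65   0.1466 0.1661] w 0.0078 F [ 0.5 -0.4 -0.1] q7 -0.51
touch dz -0.0015 [-2.2 -1.   9.3] t 28.5 tcp [0.65   0.1467 0.1534] w 0.0083 F [-1.7 -1.4  9.2] q7 -0.52
```

View pics/pl.png

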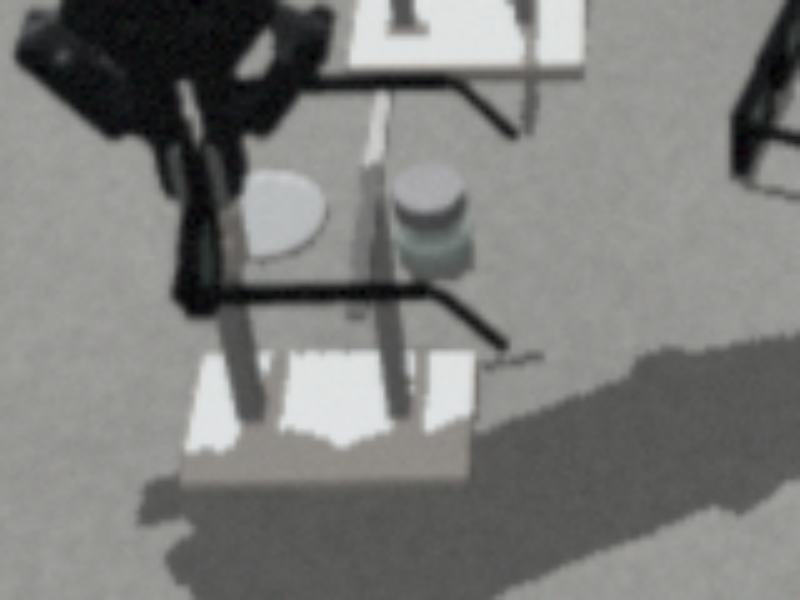

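The round pair sits over the tall stand, with its temples crossing the crossbar at about (380,290) and (380,85), and contact came at the nominal height. I'll release it, check it from above, then fetch the rectangular pair.

```bash
python3 - <<'E'
from h import *
ctrl.ungrasp(); say("open"); ctrl.movel([.6498,.1465,.30],max_speed=.15)
p=[.4382,-.131]; ctrl.movep([*p,.30],Q(-.155)); ctrl.pause(.1)
im,W=cloud("wrist"); np.save("after1.npy",W)
ctrl.movel([*p,.0295],max_speed=.15); ctrl.close_gripper(40); say("grip")
W=W.reshape(-1,3); P=W[(abs(W[:,0]-.6)<.13)&(abs(W[:,1]-.14)<.1)&(W[:,2]>.162)&(W[:,2]<.19)]
print(len(P),np.round(P.min(0),3),np.round(P.max(0),3))
if len(P)>100:
    import io,contextlib
    with contextlib.redirect_stdout(io.StringIO()): import fit
    print(fit.fit(P,fit.pair,[.65,.146,.19]))
place(p,-.155,[.6571,-.153],.185,.080,.0296)
im,_=cloud("side"); cv2.imwrite("pics/pl2.png",cv2.resize(im[130:280,200:400],(800,600)))
E
```

```text
open t 29.3 tcp [0.6498 0.1465 0.152 ] w 0.0852 F [-0.1 -0.9 -0.6] q7 -0.52
grip t 34.5 tcp [ 0.4384 -0.131   0.0297] w 0.0079 F [-0.6  0.1  4. ] q7 -0.59Traceback (most recent call last):
  File "<stdin>", line 7, in <module>
    return umr_minimum(a, axis, None, out, keepdims, initial, where)
ValueError: zero-size array to reduction operation minimum which has no identity
```

```bash
python3 - <<'E'
from h import *
import io,contextlib
with contextlib.redirect_stdout(io.StringIO()): import fit
for n in ("scene","side"):
    im,W=cloud(n); W=W.reshape(-1,3); P=W[(abs(W[:,0]-.6)<.13)&(abs(W[:,1]-.14)<.1)&(W[:,2]>.160)&(W[:,2]<.19)]
    if len(P)>20: print(n,len(P),np.round(P.max(0),3),fit.fit(P,fit.pair,[.65,.146,.19]))
place([.4382,-.131],-.155,[.6571,-.153],.185,.080,.0296)
im,_=cloud("side"); cv2.imwrite("pics/pl2.png",cv2.resize(im[130:280,200:400],(800,600)))
E
```

```text
scene 354 [0.667 0.21  0.174] (array([0.6518, 0.1434, 0.1864]), 354, 0.97)
side 508 [0.668 0.214 0.174] (array([0.6504, 0.1458, 0.1894]), 508, 0.98)
over t 36.8 tcp [ 0.6562 -0.1525  0.1632] w 0.008 F [ 0.6  0.2 -0.2] q7 -0.09
near t 38.0 tcp [ 0.6574 -0.153   0.0962] w 0.0079 F [ 0.   0.4 -0.9] q7 -0.14
touch dz 0.0 [-0.   0.   2.1] t 39.7 tcp [ 0.6573 -0.1529  0.0837] w 0.008 F [-0.   0.4  1.2] q7 -0.15
```

View pics/pl2.png

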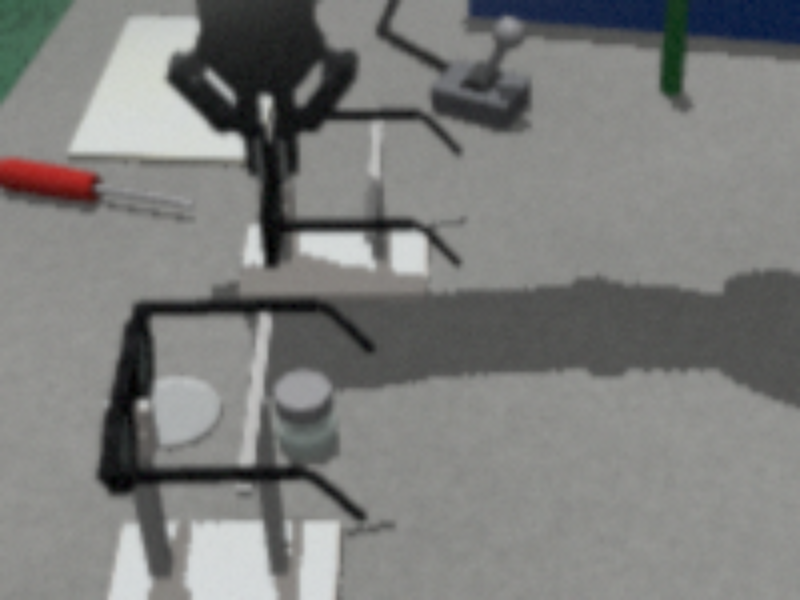

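Both pairs sit on their stands; in this view the round pair is at (130,400) and the rectangular pair at (270,190), with temples on the crossbars. I'll release it and push the lever.

```bash
python3 - <<'E'
from h import *
w=np.load("pen.npy"); print("rod",np.round(w[173:176,384:390].reshape(-1,3)[::6],3))
ctrl.ungrasp(); say("open"); ctrl.movel([.6571,-.153,.26],max_speed=.15); ctrl.close_gripper(20)
d=np.array([.963,-.269]); c=np.array([.5531,-.3857]); at=lambda s,z:[*(c+s*d),z]
ctrl.movep(at(-.072,.2),Q(-.272-np.pi/2)); ctrl.movel(at(-.072,.06)); say("behind"); F0=get_state()["contact_force"]
for s in np.r_[np.arange(-.06,.0,.006),np.arange(0,.013,.0015)]:
    ctrl.movel(at(s,.06),max_speed=.06); F=get_state()["contact_force"]-F0
    if s>-.001: print(round(s,4),np.round(F,1))
    if abs(F[:2]@d)>20 and s>-.02: break
say("pushed",round(s,4),np.round(F,1))
ctrl.movel(at(s-.03,.06)); ctrl.movel(at(s-.04,.26),max_speed=.2)
ctrl.movep([.50,-.1,.36],Q(0)); ctrl.pause(.1)
for n in ("scene","side","wrist"):
    im,W=cloud(n); cv2.imwrite(f"pics/end_{n}.png",im); np.save(f"end_{n}.npy",W)
    P=W.reshape(-1,3); P=P[(abs(P[:,0]-.56)<.06)&(abs(P[:,1]+.385)<.05)&(P[:,2]>.062)&(P[:,2]<.1)]
    if len(P)>10: print(n,"ball s",np.round((P[:,:2].mean(0)-c)@d,4),np.round(P.mean(0),3))
a=cv2.imread("pics/end_scene.png")[100:340,120:520]; cv2.imwrite("pics/fin.png",cv2.resize(a,(800,480))); say("end")
E
```

```text
rod [[ 0.587 -0.43  -0.   ]
 [ 0.586 -0.431  0.001]
 [ 0.587 -0.433 -0.001]]
open t 40.5 tcp [ 0.6571 -0.153   0.0836] w 0.0851 F [-0.6  1.   0.3] q7 -0.15
behind t 45.0 tcp [ 0.4844 -0.3665  0.0609] w -0.0 F [-0.5 -0.2 -0.2] q7 -1.51
0.0 [0.7 0.7 0.9]
0.0015 [ 0.5  0.2 -0.6]
0.003 [-0.9  0.8 -0.1]
0.0045 [-0.3  0.4 -0.9]
0.006 [-2.   0.4 -0.4]
0.0075 [-6.   2.5  2.9]
0.009 [-10.    4.1   5. ]
0.0105 [-13.5   5.8   8.2]
0.012 [-18.3   6.9  11.9]
pushed 0.012 [-18.3   6.9  11.9] t 49.8 tcp [ 0.559  -0.3875  0.0596] w 0.0001 F [-18.8   6.8  11.6] q7 -1.52
scene ball s 0.0362 [ 0.588 -0.395  0.08 ]
side ball s 0.0272 [ 0.581 -0.387  0.078]
end t 52.7 tcp [ 0.5001 -0.1008  0.3595] w 0.0001 F [-0.2 -0.4  0.2] q7 -0.15
```

View pics/fin.png

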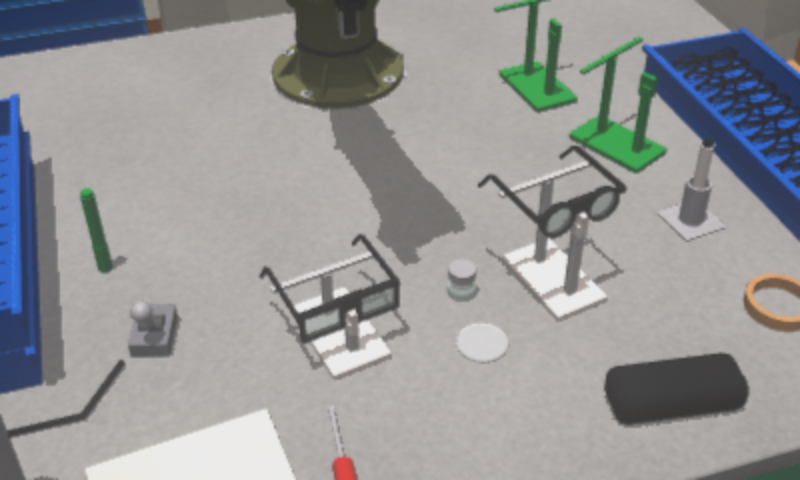

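The picture shows both pairs seated, at (580,205) and (350,305), the pen upright in its holder at (697,185), and the lever over at (143,312). The jar and blank are untouched. One numeric check on the saved clouds, then I hand in.

```bash
python3 - <<'E'
from h import *
import io,contextlib
with contextlib.redirect_stdout(io.StringIO()): import fit
ok=True
for n in ("scene","side","wrist"):
    W=np.load(f"end_{n}.npy").reshape(-1,3)
    for nm,c,y,top in (("round",(.6498,.1465),.192,.15),("rect",(.6571,-.153),.185,.08)):
        P=W[(abs(W[:,0]-c[0]+.05)<.13)&(abs(W[:,1]-c[1])<.1)&(W[:,2]>top+.010)&(W[:,2]<top+.03)]
        if len(P)>50:
            r=fit.fit(P,fit.pair,[*c,y]); e=r[0]-[*c,y]; print(n,nm,np.round(e,4),r[1:],np.round(np.percentile(P[:,2],98)-top,4)); ok&=np.hypot(*e[:2])<.007 and abs(e[2])<.1
    P=W[(abs(W[:,0]-.5585)<.03)&(abs(W[:,1]-.383)<.03)&(W[:,2]>.1)]
    if len(P)>10: print(n,"pen top z",np.round(P[:,2].max(),3))
print(ok)
if ok: print(ticket.close_job())
E
```

```text
scene round [ 0.0019 -0.0027  0.0004] (356, 0.96) 0.0221
scene rect [ 0.0024 -0.0019  0.0031] (386, 0.97) 0.0213
scene pen top z 0.143
side round [ 0.0006 -0.0007 -0.0021] (499, 0.99) 0.0223
side rect [0.0003 0.0004 0.0038] (280, 0.96) 0.0214
side pen top z 0.144
wrist rect [-0.0014  0.0001 -0.0006] (1630, 1.0) 0.0205
True
the job is handed in; nothing more can be done
None
```

The job is handed in: both pairs measured within about 4 mm of their noses and square on their stands, the pen is cap-down in its holder, the lever was pushed to its stop, and the jar and blank look undisturbed; no verdict came back.

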